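# Park the stapler in the corner of the bamboo rack's foot

### The job

Push the red stapler along the slab into the inside corner of the bamboo rack's foot, so that its long side lies flush along the foot's long edge and its end is right up against the short arm. Push it with the fingers only, gently, without gripping, lifting or tipping it, and leave the bottle, the bowl and the chrome knob alone; finish with the hand clear.

Things in the scene. Friction and masses are not known exactly. Their poses are not given: they have to be found in the camera images.
- stapler: Red plastic desk stapler, loose, about 260 g. Origin: centre of its underside, on the slab; x along its length to the nose, z up. Its foot is a full-length block 130 mm (x) by 36 mm (y) by 18 mm high with flat upright sides and ends; the upper arm is 28 mm wide and no longer than the foot; 54 mm high in all. Slides with moderate friction.
- rack: Slotted bamboo rack, fixed. Its foot is an L, 22 mm high. Origin: the inside corner of the L, at slab height. The long edge is an upright face from the origin 260 mm along -x, looking to +y; behind it the foot is 150 mm deep. The short arm, 20 mm thick, runs 60 mm along +y; its inner face looks to -x. The upright with two sunglasses, 232 mm high, stands 115 to 140 mm behind the long edge.
- bottle: Stainless steel bottle with a black cap, standing loose, 68 mm across, 210 mm high; bystander. Origin: centre of its underside.
- bowl: Empty white ceramic bowl, loose, 116 mm across the rim, 50 mm high; bystander. Origin: centre of its underside.
- plate: Dark steel mounting plate of the knob, 70 by 70 by 8 mm, fixed to the slab; bystander. Origin: centre of its underside.
- knob (a joint): Chrome cabinet knob, 36 mm across, on the middle of the mounting plate, its top 43 mm above the slab; it turns freely about the vertical; angle in rad, 0 at the start; bystander.
- parked (a point): Where the centre of the stapler's underside lies when parked: on the slab, 65 mm along -x and 18 mm along +y from the rack's origin; its axes are the rack's.
Mind the look-alikes: they are no part of the job. What is meant by the stapler is not blue or purple, and is the larger of those in its own colour.

How it is judged (in metres and radians):
At the end, for the whole second after the job is handed in: The stapler stands upright on the slab, at rest, its long side within 4 mm of the foot's long edge and parallel to it within 0.05 rad, its end within 5 mm of the short arm (y of stapler in the frame of rack between 0.014 and 0.022 m and x of stapler in the frame of rack between -0.07 and -0.061 m and angle between the x axis of stapler and the x axis of rack, either way round below 0.05 rad and angle between stapler's own z axis and vertical below 0.05 rad and height (world z) of stapler below 0.004 m and linear speed of stapler below 0.01 m/s); the robot touches nothing.
It fails at once if the stapler is lifted (more than 10 mm) or tipped (more than 0.3 rad) (height (world z) of stapler above 0.01 m or angle between stapler's own z axis and vertical above 0.3 rad).
It fails at once if the stapler is gripped or shoved hard (fingers press it with more than 35 N) (contact force between the fingers and stapler above 35 N).
It fails at once if the bottle is moved (more than 10 mm) or tipped (distance of bottle from where it was at the start of the episode above 0.01 m or angle between bottle's own z axis and vertical above 0.2 rad).
It fails at once if the bowl is moved (more than 10 mm) (distance of bowl from where it was at the start of the episode above 0.01 m).
It fails at once if the knob is turned (more than 0.2 rad) (value of joint knob above 0.2 rad or value of joint knob below -0.2 rad).
It also fails if it takes over 45 s, if anything falls off the work surface, if the arm or the gripper's body presses on something with over 40 N, if the wrist force passes 120 N, or if a joint passes its speed limit or range.

### The arm

A 6-joint arm with a two-finger parallel gripper is mounted at the origin on the work surface. World frame = base frame: x ahead of the robot, y to its left, z up, the work surface at z = 0. Lengths are in mm, angles in rad, forces in N, time in s.
With the tool pointing down it reaches from about 325 to 875 mm from the base axis. Payload 4.4 kg.
Tool frame: the origin (TCP) lies between the finger pads; the fingertips stand 8 mm ahead of it and the grasp point (between the pads) lies 11 mm behind it; z points along the fingers, y is the line along which they close (so a half turn about z gives the same grasp; the last joint's range is limited). The gripper opens to 85 mm and grips with 20 to 120 N. Pads are 22 mm wide; open, the fingers measure 114 mm over their backs; the gripper's body (76 mm by 85 mm) begins 54 mm behind the grasp point. The pads swing forward as they close: fully open they stand 13 mm farther back than shut.
Start: joints at [-1.478, 0.207, 1.542, -0, 1.393, -0.15], TCP at [138.788, -558.001, 239.282] pointing down, gripper open.
Joint ranges: [-2.73, 2.73], [-0.86, 2.22], [0.23, 2.46], [-1.11, 4.25], [0.08, 2.63], [-2.82, 2.82]. Speed limits (rad/s): [2.79, 2.79, 3.14, 3.14, 3.14, 3.14].

### API

Orientations are given as a unit quaternion [w, x, y, z].
In Python, from station import status, optics, order gives the robot as it stands.
- The arm moves only by the tool jog_arm, never from a script. Its argument "deltas" is one flat list of numbers, 5 for each row, row after row: the shift along the tool's x, y, z in cm, then the turn about the tool's z in degrees, then the finger opening in cm, from 0 to 8.54. A call has exactly 8 rows; each row shifts and turns the commanded pose from where the row before left it, along the tool's axes as they then stand; what a row does not reach is not made up. A row lasts 1/8 s, in which the tool goes at most 62.5 mm and 10.7 degrees, less where a joint would pass 70% of its speed; a pose out of reach is approached as far as the arm can. A call with a gripper value outside its range is refused whole. The fingers move at their own pace and stop on an object; "force" is the grip in N (left out, the last holds). Time passes only in rows, so rows that do not move let the fingers close, or fill a call up. It gives the time, the measured TCP pose, the force, the opening and the grip force at its end, in the units of the state.
- status.read_state(): the state, without advancing time (a new reading comes with each control period).
- optics.read_camera(name): name is "scene" or "top" or "wrist"; returns (picture, depth): 480x640x3 uint8, red, green, blue; 480x640 float32, mm along the optical axis (not along the pixel's ray), 0 where there is no reading.
- optics.camera_params(name): a dict with "mtx" (3x3 intrinsics, pixels), "T" (4x4, takes a point from camera to world coordinates); the wrist camera has in their place "tool_from_camera" (4x4, takes a point from camera to tool coordinates, whose origin is the TCP and whose axes are the flange's). Camera axes: x right, y down, z forward; pixel columns grow to the right and rows downward; lengths in mm; the calibration is good to about 2 mm. A picture is of the moment at which its call begins: read the wrist's pose just before it. camera_params takes no time and is no camera call.
- order.job_done(): hands the job in; it is judged then, once.
The state is a dict: "clock": time; "joint_positions": joint angles; "joint_vel": joint speeds; "tau": joint torques, N m; "position": TCP position; "orientation": TCP orientation; "contact_force": force on the tool from outside, world axes, zero at the start; "wrist_torque": the same for the moment, N m; "gripper_width": opening from 0.0 (shut) to 1.0 (fully open); "grasp_force": force on a finger pad.
Only numpy, scipy, OpenCV 4.12 (cv2) and the standard library are available. Lean on these libraries where they do the work, as an engineer would, in place of code of your own. Each camera call takes 0.05 s, during which the arm holds its last target. There are 200 camera calls.

## Working session

There is one attempt and no reset: what is moved stays moved. The work goes in short steps, Python scripts to look and compute and a tool call to move; the robot and the scene stay as the last step left them, time stands still between calls to the robot, and variables do not carry over. Pictures are saved under pics/ and viewed, at most 10 in all, crops included, and the job is handed in when it is done.

Besides the shell and the picture viewer there is one more tool, called after "Call:" by a JSON object that holds its "fn" and its "kwargs". jog_arm: Moves the arm, as the interface text tells. Its arguments: {"type":"object","properties":{"deltas":{"type":"array","items":{"type":"number"}},"force":{"type":"number"}},"required":["deltas"]}

```bash
mkdir -p pics; ls
python3 - <<'E'
from station import status, optics
import cv2,numpy as np
s=status.read_state();print({k:np.round(v,3).tolist() for k,v in s.items()})
for n in("scene","top"):
    im,d=optics.read_camera(n);cv2.imwrite(f"pics/{n}0.png",im[...,::-1]);np.save(f"{n}0.npy",d)
    p=optics.camera_params(n);print(n,np.round(p["mtx"],1).tolist(),np.round(p["T"],3).tolist())
E
```

```text
pics
{'clock': 0.0, 'joint_positions': [-1.478, 0.207, 1.543, -0.0, 1.393, -0.15], 'joint_vel': [0.001, -0.001, 0.0, -0.0, 0.0, -0.001], 'tau': [-0.001, -38.304, -29.16, -0.0, 0.01, -0.0], 'position': [138.691, -557.239, 238.095], 'orientation': [-0.001, 0.993, 0.122, 0.0], 'contact_force': [0.453, -0.328, -0.488], 'wrist_torque': [0.042, -0.012, -0.043], 'grasp_force': 0.0, 'gripper_width': 1.005}
scene [[500.9, 0.0, 320.3], [0.0, 500.9, 249.1], [0.0, 0.0, 1.0]] [[0.366, 0.699, -0.615, 999.805], [0.931, -0.271, 0.246, -69.836], [0.005, -0.662, -0.75, 561.753], [0.0, 0.0, 0.0, 1.0]]
top [[477.4, 0.0, 317.9], [0.0, 477.4, 246.4], [0.0, 0.0, 1.0]] [[-0.015, -0.989, 0.146, 461.694], [-0.999, 0.01, -0.034, 113.552], [0.032, -0.146, -0.989, 726.901], [0.0, 0.0, 0.0, 1.0]]
```

View pics/top0.png

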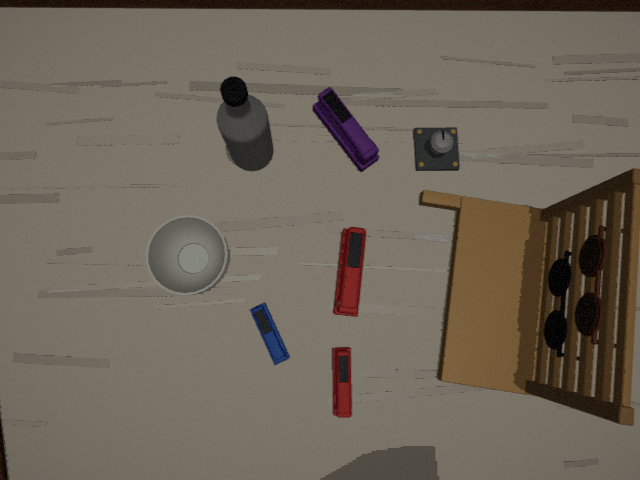

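View pics/scene0.png

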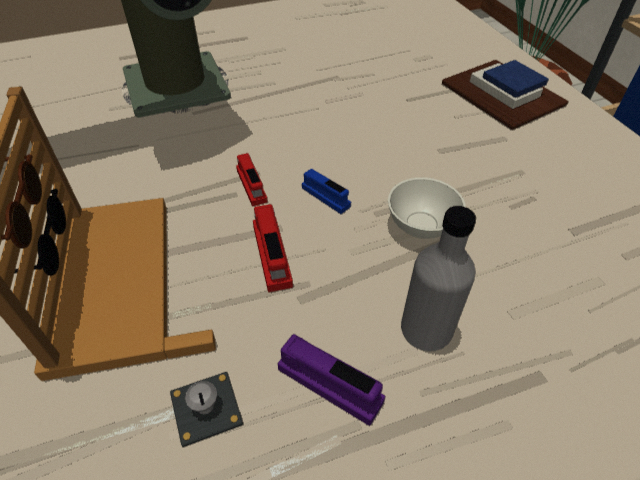

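The top view shows the target stapler, the larger red one, at about (350,272). The rack's inner corner is near (460,207), with the short arm running left from it. The small red look-alike is at (343,382), the bowl at (188,255) and the knob at (440,145). Next I'll measure these in 3D.

```bash
cat > h.py <<'E'
import numpy as np,cv2
from station import optics
def ray(n,uv,z):
    """pixel(s) -> world on plane z"""
    p=optics.camera_params(n);T=np.array(p["T"]);K=np.array(p["mtx"])
    d=np.c_[np.atleast_2d(uv),np.ones(len(np.atleast_2d(uv)))]@np.linalg.inv(K).T@T[:3,:3].T
    return T[:3,3]+d*((z-T[2,3])/d[:,2])[:,None]
def cloud(n,dep):
    p=optics.camera_params(n);T=np.array(p["T"]);K=np.array(p["mtx"])
    v,u=np.mgrid[:480,:640];q=np.stack([u,v,np.ones_like(u)],-1)@np.linalg.inv(K).T*dep[...,None]
    return q@T[:3,:3].T+T[:3,3]
E
python3 - <<'E'
from h import *
for n in("top","scene"):
    im=cv2.imread(f"pics/{n}0.png");d=np.load(f"{n}0.npy");P=cloud(n,d)
    b,g,r=[im[...,i].astype(int) for i in range(3)]
    red=((r>90)&(g<60)&(b<60)).astype(np.uint8);red=cv2.morphologyEx(red,cv2.MORPH_CLOSE,np.ones((13,13)))
    k,L,S,C=cv2.connectedComponentsWithStats(red)
    for i in range(1,k):
        if S[i,4]<300: continue
        m=(L==i)&(d>0);Q=P[m]
        lo=Q[(Q[:,2]>3)]
        rc=cv2.minAreaRect(lo[:,:2].astype(np.float32));print(n,"red",C[i].round(),S[i,4],"z",np.percentile(Q[:,2],[2,50,98]).round(1),"rect",np.round(rc[0],1),np.round(rc[1],1),round(rc[2],1))
        f=Q[(Q[:,2]>8)&(Q[:,2]<24)];print("  footpts",len(f),np.round(f.min(0)),np.round(f.max(0)))
    ok=(P[...,2]>14)&(P[...,2]<28)&(r>b+40)&(g>b+20)&(d>0)
    k,L,S,C=cv2.connectedComponentsWithStats(ok.astype(np.uint8))
    i=1+S[1:,4].argmax();Q=P[L==i];print(n,"rack",S[i],"z",np.median(Q[:,2]),"bounds",np.percentile(Q,[.5,99.5],axis=0).round(0).tolist())
    np.save(f"rack_{n}.npy",Q)
    print(" table z",np.median(P[...,2][300:460,150:240]))
im=cv2.imread("pics/top0.png")
cv2.imwrite("pics/crop1.png",cv2.resize(im[180:430,320:480],None,fx=3.7,fy=2.4*1,interpolation=cv2.INTER_CUBIC)[:600]) 
cv2.imwrite("pics/crop1.png",cv2.resize(im[185:335,325:525],None,fx=4,fy=4,interpolation=cv2.INTER_CUBIC))
E
```

```text
top red [349. 278.] 1602 z [15.1 49.1 54.1] rect [527.6  41.9] [ 35.2 128.4] 82.4
  footpts 395 [463.  17.  14.] [593.  67.  20.]
top red [342. 386.] 994 z [10.  36.  40.6] rect [368.5  57.3] [26.1 94.6] 89.9
  footpts 258 [321.  44.   8.] [416.  70.  24.]
top rack [  422   190   125   205 16606] z 21.094412094274105 bounds [[354.0, -254.0, 18.0], [644.0, -81.0, 24.0]]
 table z -0.7161300899460912
scene red [265. 229.] 2937 z [ 4.2 39.1 56.3] rect [457.7  49.7] [ 37.6 272.5] 83.7
  footpts 954 [320.  17.   8.] [594.  70.  24.]
scene rack [   34   198   180   179 17243] z 22.35288579900066 bounds [[356.0, -271.0, 15.0], [648.0, -77.0, 25.0]]
 table z 1.2765436062653066
```

View pics/crop1.png

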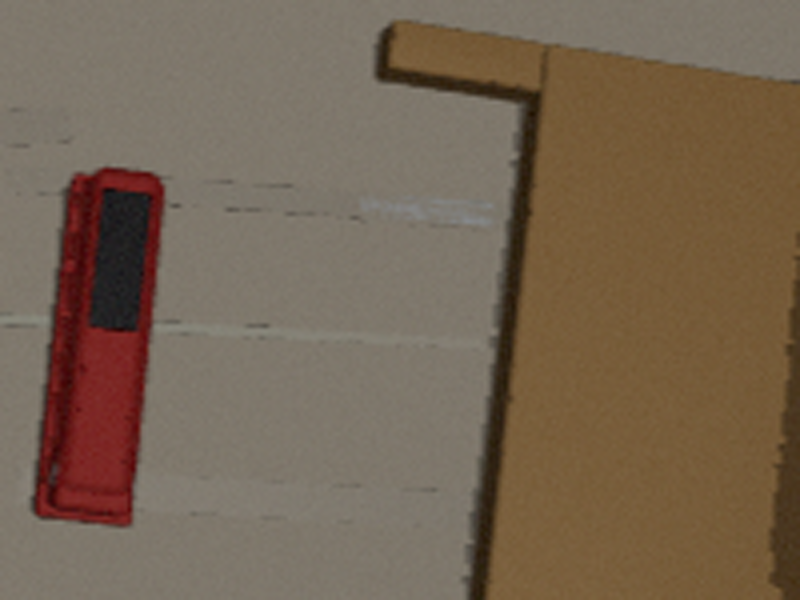

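The crop shows the rack's top inner corner at crop (541,90), which is full-frame (460.3,207.5). The long edge runs from there to (446.8,334.5), and the short arm's inner edge runs to (422.3,202.5). I'll cross-check this against the scene view.

Run:
```python
from h import *
from station import status
t=ray("top",[[460.25,207.5],[446.75,334.5],[422.25,202.5]],22)
print("top",t.round(1).tolist(), "long ang",np.degrees(np.arctan2(*(t[0]-t[1])[[1,0]])),"arm",np.degrees(np.arctan2(*(t[2]-t[0])[[1,0]])),np.linalg.norm(t[2]-t[0]))
for n in("top","scene"):
    im=cv2.imread(f"pics/{n}0.png");d=np.load(f"{n}0.npy");P=cloud(n,d);Q=np.load(f"rack_{n}.npy")
    Q=Q[(Q[:,2]>19)&(Q[:,2]<25)]
    # long edge: max y in x bins
    xs=np.arange(400,600,8);e=[]
    for x in xs:
        s=Q[abs(Q[:,0]-x)<4]
        if len(s): e.append((x,np.percentile(s[:,1],99)))
    e=np.array(e);c=np.polyfit(e[:,0],e[:,1],1);r=e[:,1]-np.polyval(c,e[:,0]);c=np.polyfit(*e[abs(r)<4].T,1);print(n,"edge y(500)",np.polyval(c,500),"y(600)",np.polyval(c,600),"deg",np.degrees(np.arctan(c[0])))
    a=[]
    for y in np.arange(-125,-85,4):
        s=Q[(abs(Q[:,1]-y)<2)&(Q[:,0]>590)]
        if len(s)>5: a.append((y,*np.percentile(s[:,0],[2,98])))
    print(np.round(a,1).tolist())
    b,g,r=[im[...,i].astype(int) for i in range(3)]
    m=(r>70)&(g<60)&(b<60)&(P[...,0]>455)&(P[...,0]<610)&(abs(P[...,1]-42)<40)&(d>0)&(P[...,2]>3)
    S=P[m];rc=cv2.minAreaRect(S[:,:2].astype(np.float32));print(n,"stapler",np.round(rc[0],1),np.round(rc[1],1),rc[2])
    for nm,lo,hi in(("top",48,60),("foot",13,22)):
        s=S[(S[:,2]>lo)&(S[:,2]<hi)];print(nm,len(s),np.percentile(s,[1,99],axis=0).round(0).tolist())
```

```text
top [[623.3, -128.9, 22.0], [433.0, -97.7, 22.0], [631.5, -70.8, 22.0]] long ang -9.323427768977364 arm 81.92609652194061 58.66749312026558
top edge y(500) -109.16136522265248 y(600) -126.30563627881297 deg -9.72836553447693
[[-125.0, 590.2, 643.1], [-121.0, 625.2, 643.5], [-117.0, 625.9, 644.0], [-113.0, 626.9, 644.7], [-109.0, 627.5, 644.6], [-105.0, 628.3, 646.6], [-101.0, 629.8, 646.7], [-97.0, 629.2, 648.2], [-93.0, 630.2, 648.1], [-89.0, 630.9, 649.1]]
top stapler [527.4  42.4] [ 36.1 128.9] 82.45394897460938
top 904 [[472.0, 25.0, 48.0], [588.0, 59.0, 55.0]]
foot 445 [[463.0, 17.0, 14.0], [591.0, 67.0, 20.0]]
scene edge y(500) -108.57618069344677 y(600) -125.63999158798869 deg -9.683575581901337
[[-125.0, 590.7, 643.3], [-121.0, 624.3, 643.8], [-117.0, 625.0, 644.6], [-113.0, 626.8, 645.4], [-109.0, 626.8, 645.7], [-105.0, 627.4, 646.1], [-101.0, 628.0, 647.0], [-97.0, 629.0, 648.3], [-93.0, 629.7, 649.4], [-89.0, 630.7, 649.5]]
scene stapler [528.6  42. ] [ 35.7 129.9] 82.32134246826172
top 786 [[469.0, 24.0, 48.0], [589.0, 59.0, 56.0]]
foot 554 [[466.0, 18.0, 13.0], [593.0, 64.0, 21.0]]
```

Call:
{"fn": "jog_arm", "kwargs": {"deltas": [0,0,-1,-9.5,8.5,0,0,-1,-9.5,8.5,0,0,-1,-9.5,8.5,0,0,-1,-9.5,8.5,0,0,-1,-9.5,8.5,0,0,-1,-9.5,8.5,0,0,0,-9.5,8.5,0,0,0,0,8.5]}}

```text
clock: 1.1
position: [138.8, -557.7, 298.8]
orientation: [-0.0, 0.764, 0.645, 0.0]
contact_force: [-0.4, 0.5, -0.2]
gripper_width: 0.995
grasp_force: 0.0
```

Call:
{"fn": "jog_arm", "kwargs": {"deltas": [3.8,1.9,0,0,8.5,3.8,1.9,0,0,8.5,3.8,1.9,0,0,8.5,3.8,1.9,0,0,8.5,3.8,1.9,0,0,8.5,3.8,1.9,0,0,8.5,3.8,1.9,0,0,8.5,3.8,1.9,0,0,8.5]}}

```text
clock: 2.1
position: [339.5, -281.9, 298.9]
orientation: [-0.0, 0.765, 0.645, 0.0]
contact_force: [0.2, -0.3, -0.2]
gripper_width: 0.997
grasp_force: 0.0
```

Call:
{"fn": "jog_arm", "kwargs": {"deltas": [3.8,1.9,0,0,8.5,3.8,1.9,0,0,8.5,3.8,1.9,0,0,8.5,3.8,1.9,0,0,8.5,3.8,1.9,0,0,8.5,3.8,1.9,0,0,8.5,3.8,1.9,0,0,8.5,3.8,1.9,0,0,8.5]}}

```text
clock: 3.1
position: [539.7, -7.4, 298.7]
orientation: [-0.0, 0.764, 0.645, -0.0]
contact_force: [-0.6, -0.5, 0.7]
gripper_width: 0.992
grasp_force: 0.0
```

Call:
{"fn": "jog_arm", "kwargs": {"deltas": [2.7,-0.5,2,0,8.5,2.7,-0.5,2,0,8.5,2.7,-0.5,3,0,8.5,2.7,-0.5,3,0,8.5,0,0,5,0,8.5,0,0,5,0,8.5,0,0,5,0,8.5,0,0,0,0,8.5]}}

```text
clock: 4.1
position: [532.3, 100.9, 44.5]
orientation: [-0.004, 0.764, 0.645, -0.005]
contact_force: [-1.0, -0.0, 0.3]
gripper_width: 0.992
grasp_force: 0.0
```

Run:
```python
from h import *
from station import status
s=status.read_state();p=np.array(s["position"]);print(p)
im,d=optics.read_camera("scene");cv2.imwrite("pics/scene1.png",im[...,::-1]);P=cloud("scene",d)
r=np.radians(-9.5);ex=np.array([np.cos(r),np.sin(r),0]);ey=np.array([-np.sin(r),np.cos(r),0])
q=P-p;a=q@ex;b=q@ey
for lo,hi in((-75,0),(0,75)):
    m=(a>lo)&(a<hi)&(abs(b)<20)&(P[...,2]>6)&(d>0)&(P[...,2]<110);z=P[...,2][m]
    print(lo,m.sum(),"z pct",np.percentile(z,[1,5,50]).round(1),"along",np.percentile(a[m],[1,99]).round(0),"across",np.percentile(b[m],[1,99]).round(0))
    mm=m&(P[...,2]<z.min()+15);print(" low part along",np.percentile(a[mm],[1,99]).round(0),"across",np.percentile(b[mm],[1,99]).round(0))
```

```text
[532.25958318 100.9477769   44.46604989]
-75 50 z pct [50.6 52.5 64.3] along [-50. -31.] across [-17.   2.]
 low part along [-50. -42.] across [-11.   2.]
0 447 z pct [51.  56.6 99.9] along [43. 75.] across [-14.  11.]
 low part along [43. 56.] across [-11.  10.]
```

View pics/scene1.png

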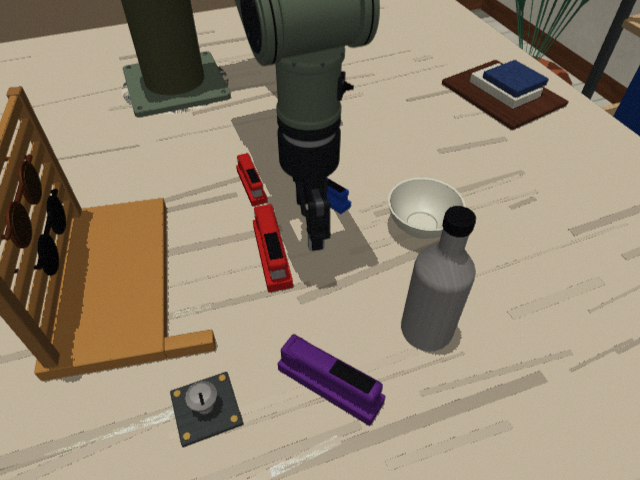

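The gripper stands beside the stapler's free side at about (317,220), with nothing touching. When open, the fingertips sit about 6 mm above the TCP height, so I'll lower the TCP to about z = 3 mm.

Call:
{"fn": "jog_arm", "kwargs": {"deltas": [0,0.1,0.8,0,8.5,0,0.1,0.8,0,8.5,0,0.1,0.8,0,8.5,0,0.1,0.8,0,8.5,0,0.1,0.6,0,8.5,0,0,0.3,0,8.5,0,0,0,0,8.5,0,0,0,0,8.5]}}

```text
clock: 5.15
position: [542.5, 100.3, 8.4]
orientation: [0.0, 0.763, 0.646, 0.0]
contact_force: [1.1, -0.5, -0.2]
gripper_width: 0.995
grasp_force: 0.0
```

Call:
{"fn": "jog_arm", "kwargs": {"deltas": [0,-0.2,0.3,0,8.5,0,-0.2,0.2,0,8.5,-0.5,0,0,0,8.5,-0.7,0,0,0,8.5,-0.7,0,0,0,8.5,-0.7,0,0,0,8.5,-0.7,0,0,0,8.5,-0.7,0,0,0,8.5]}}

```text
clock: 6.15
position: [531.9, 61.2, 3.4]
orientation: [-0.0, 0.764, 0.646, 0.0]
contact_force: [0.4, 1.7, -0.1]
gripper_width: 0.998
grasp_force: 0.8
```

Call:
{"fn": "jog_arm", "kwargs": {"deltas": [-0.7,0,0,0,8.5,-0.7,0,0,0,8.5,-0.7,0,0,0,8.5,-0.7,0,0,0,8.5,-0.7,0,0,0,8.5,-0.7,0,0,0,8.5,-0.7,0,0,0,8.5,-0.7,0,0,0,8.5]}}

```text
clock: 7.15
position: [522.5, 5.8, 3.3]
orientation: [-0.0, 0.763, 0.646, 0.0]
contact_force: [1.7, 2.2, 1.4]
gripper_width: 0.995
grasp_force: 1.2
```

```bash
cat > st.py <<'E'
from h import *
from station import status
import sys
O=np.array([623.7,-129.7,0]);r=np.radians(-9.5);R=np.array([[np.cos(r),np.sin(r),0],[-np.sin(r),np.cos(r),0],[0,0,1]])
s=status.read_state();print("TCP rack",(R@(np.array(s["position"])-O)).round(1),"F rack",(R@np.array(s["contact_force"])).round(1),s["clock"])
for n in("top","scene"):
    im,d=optics.read_camera(n);P=(cloud(n,d)-O)@R.T;g,b,rr=im[...,1],im[...,2],im[...,0]
    if len(sys.argv)>1:cv2.imwrite(f"pics/{n}{sys.argv[1]}.png",im[...,::-1])
    m=(rr>60)&(g<45)&(b<45)&(rr>2.2*g)&(P[...,0]>-210)&(P[...,0]<10)&(P[...,1]>-3)&(P[...,1]<215)&(d>0)&(P[...,2]>3)&(P[...,2]<60)
    S=P[m];c=cv2.minAreaRect(S[:,:2].astype(np.float32))
    print(n,m.sum(),np.round(c[0],1),np.round(c[1],1),round(c[2],1),"ext",np.percentile(S,[.5,99.5],axis=0).round(1).tolist())
    t=S[S[:,2]>47];c=cv2.minAreaRect(t[:,:2].astype(np.float32));print("   arm",np.round(c[0],1),np.round(c[1],1),round(c[2],1))
E
python3 st.py
```

```text
TCP rack [-122.2  117.     3.3] F rack [1.4 2.4 1.4] 7.15
top 264 [-167.1   83.7] [40.4 15.8] 2.0 ext [[-186.9, 75.5, 17.4], [-148.1, 91.7, 52.5]]
   arm [-165.    83.8] [36.1 15.8] 2.0
scene 1220 [-120.2   86.7] [133.4  34.8] 0.4 ext [[-182.8, 69.6, 4.4], [-58.4, 103.9, 56.0]]
   arm [-118.7   84.4] [132.   27.6] 3.6
```

The push is steady at about 2.4 N, and the stapler stays parallel. I'll continue.

Call:
{"fn": "jog_arm", "kwargs": {"deltas": [-0.7,0,0,0,8.5,-0.7,0,0,0,8.5,-0.7,0,0,0,8.5,-0.7,0,0,0,8.5,-0.7,0,0,0,8.5,-0.7,0,0,0,8.5,-0.7,0,0,0,8.5,-0.7,0,0,0,8.5]}}

```text
clock: 8.25
position: [513.1, -49.5, 3.2]
orientation: [-0.0, 0.763, 0.646, -0.0]
contact_force: [0.2, 0.2, -0.4]
gripper_width: 0.993
grasp_force: 0.6
```

```bash
python3 st.py 2
```

```text
TCP rack [-122.4   60.9    3.2] F rack [ 0.2  0.2 -0.4] 8.25Traceback (most recent call last):
  File "st.py", line 11, in <module>
    print(n,m.sum(),np.round(c[0],1),np.round(c[1],1),round(c[2],1),"ext",np.percentile(S,[.5,99.5],axis=0).round(1).tolist())
                                                                          ~~~~~~~~~~~~~^^^^^^^^^^^^^^^^^^^^
    return _quantile_unchecked(
        a, q, axis, out, overwrite_input, method, keepdims, weights)
    return _ureduce(a,
                    func=_quantile_ureduce_func,
    ...<5 lines>...
                    overwrite_input=overwrite_input,
                    method=method)
    r = func(a, **kwargs)
    result = _quantile(arr,
                       quantiles=q,
    ...<2 lines>...
                       out=out,
                       weights=wgt)
    slices_having_nans = np.isnan(arr[-1, ...])
                                  ~~~^^^^^^^^^
IndexError: index -1 is out of bounds for axis 0 with size 0
```

Call:
{"fn": "jog_arm", "kwargs": {"deltas": [-0.3,0,0,0,8.5,-0.3,0,0,0,8.5,-0.2,0,0,0,8.5,-0.1,0,0,0,8.5,-0.1,0,0,0,8.5,0,0,0,0,8.5,0,0,0,0,8.5,0,0,0,0,8.5]}}

```text
clock: 9.3
position: [511.6, -58.9, 3.3]
orientation: [0.0, 0.763, 0.646, -0.0]
contact_force: [-0.3, -0.2, -0.3]
gripper_width: 0.992
grasp_force: 0.2
```

Call:
{"fn": "jog_arm", "kwargs": {"deltas": [-0.05,0,0,0,8.5,0,0,0,0,8.5,-0.05,0,0,0,8.5,0,0,0,0,8.5,-0.05,0,0,0,8.5,0,0,0,0,8.5,0,0,0,0,8.5,0,0,0,0,8.5]}}

```text
clock: 10.3
position: [511.4, -60.4, 3.3]
orientation: [0.0, 0.763, 0.646, 0.0]
contact_force: [0.8, 0.0, -0.9]
gripper_width: 0.992
grasp_force: 0.5
```

```bash
sed -i 's/^    S=P\[m\];/    S=P[m]\n    if len(S)<50: print(n,"hidden"); continue\n    /; s/^    t=S\[S\[:,2\]>47\];/    t=S[S[:,2]>47]\n    if len(t)<5: continue\n    /' st.py; python3 st.py 3
```

```text
TCP rack [-122.2   49.8    3.3] F rack [ 0.8  0.1 -0.9] 10.3
top hidden
scene 959 [-111.2   13. ] [132.3  38. ] 9.4 ext [[-171.3, 1.1, 3.8], [-58.6, 38.5, 56.5]]
   arm [-111.    14.4] [132.7  30.2] 11.6
```

View pics/scene3.png

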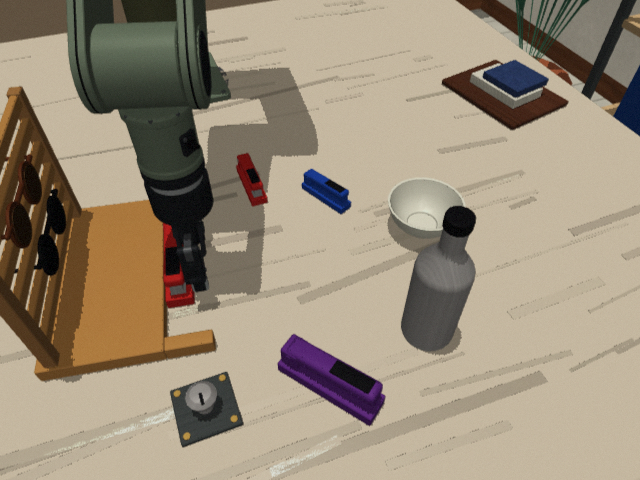

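The stapler lies along the long edge, with its nose at (180,298) and a gap of about 2–3 mm. Now I'll back off, lift, close the fingers and go behind its near end.

Call:
{"fn": "jog_arm", "kwargs": {"deltas": [1,0,0,0,8.5,1,0,0,0,8.5,0,0,-3,0,8.5,0,0,-4,0,8.5,0,0,-3,0,4,0,-3,0,0,0,0,-3,0,0,0,0,0,0,0,0]}}

```text
clock: 11.4
position: [453.3, -29.5, 102.8]
orientation: [-0.001, 0.763, 0.646, -0.001]
contact_force: [0.3, -1.2, -0.3]
gripper_width: 0.138
grasp_force: 0.0
```

Call:
{"fn": "jog_arm", "kwargs": {"deltas": [-1.2,-1.5,0,0,0,-1.2,-1.5,0,0,0,-1.2,-1.2,0,0,0,-1.2,0,0,0,0,0,0,0,0,0,0,0,0,0,0,0,0,0,0,0,0,0,0,0,0]}}

```text
clock: 12.4
position: [406.3, -70.8, 103.2]
orientation: [-0.0, 0.763, 0.646, 0.0]
contact_force: [0.1, -0.1, -0.4]
gripper_width: 0.005
grasp_force: 0.0
```

```bash
python3 st.py 4
python3 - <<'E'
import cv2
im=cv2.imread("pics/top4.png");cv2.imwrite("pics/crop4.png",cv2.resize(im[185:335,345:545],None,fx=4,fy=4,interpolation=cv2.INTER_CUBIC))
E
```

```text
TCP rack [-224.2   22.2  103.2] F rack [ 0.1 -0.  -0.4] 12.4
top 1741 [-121.8   20. ] [132.5  39.9] 0.9 ext [[-187.5, 6.9, 14.0], [-61.2, 38.3, 55.2]]
   arm [-123.5   20.9] [123.3  26.2] 0.0
scene 1850 [-122.8   19.8] [ 38.1 130.9] 89.9 ext [[-185.2, 1.1, 4.8], [-58.6, 38.6, 56.4]]
   arm [-123.2   20.7] [124.5  26.8] 0.1
```

View pics/crop4.png

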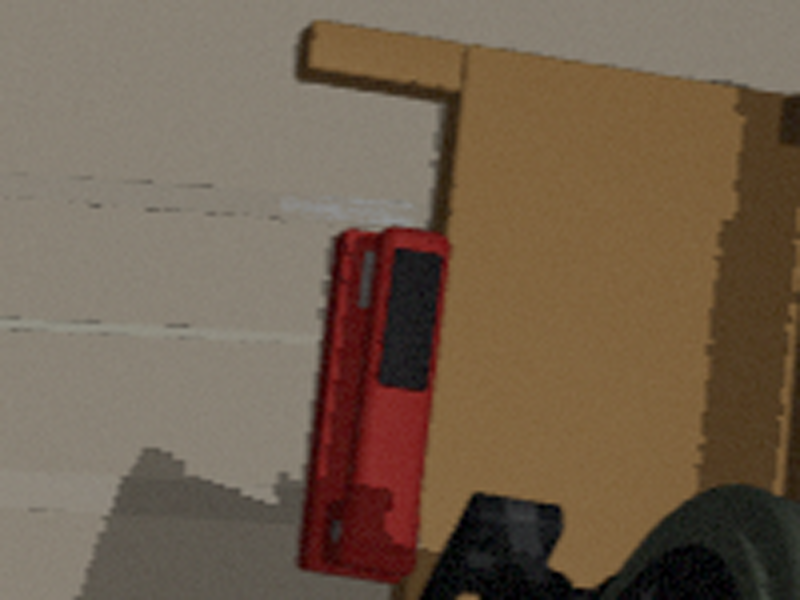

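The stapler is parallel to the edge, with its centre at rack (-123, 20.8), about 58 mm short along x. I'll lower the fingers behind its end and push.

Call:
{"fn": "jog_arm", "kwargs": {"deltas": [0,0,2,0,0,0,0,2,0,0,0,0,2,0,0,0,0,1.5,0,0,0,0,1,0,0,0,0,0.3,0,0,0,0,0,0,0,0,0,0,0,0]}}

```text
clock: 13.5
position: [406.7, -71.3, 15.8]
orientation: [0.001, 0.763, 0.646, 0.0]
contact_force: [-0.9, -0.2, -0.5]
gripper_width: 0.004
grasp_force: 0.0
```

Call:
{"fn": "jog_arm", "kwargs": {"deltas": [0,0.5,0,0,0,0,0.5,0,0,0,0,0.5,0,0,0,0,0.5,0,0,0,0,0.5,0,0,0,0,0.5,0,0,0,0,0,0,0,0,0,0,0,0,0]}}

```text
clock: 14.5
position: [435.1, -75.7, 15.2]
orientation: [-0.001, 0.763, 0.646, -0.0]
contact_force: [-5.1, 1.1, 4.6]
gripper_width: -0.005
grasp_force: 3.1
```

```bash
python3 st.py
```

```text
TCP rack [-194.9   22.1   15.2] F rack [-5.2  0.2  4.6] 14.5
top 1254 [-111.3   24.7] [ 36.8 134.4] 84.5 ext [[-176.9, 8.1, 14.0], [-50.5, 38.2, 55.3]]
   arm [-112.2   20.6] [ 26.1 121.2] 89.4
scene 1888 [-112.6   19.8] [ 37.9 129.9] 89.9 ext [[-172.7, 1.4, 4.5], [-48.4, 38.6, 55.8]]
   arm [-111.8   20.3] [ 26.5 121.4] 89.6
```

Call:
{"fn": "jog_arm", "kwargs": {"deltas": [0,0.5,0,0,0,0,0.5,0,0,0,0,0.5,0,0,0,0,0.5,0,0,0,0,0.5,0,0,0,0,0.5,0,0,0,0,0.5,0,0,0,0,0.5,0,0,0]}}

```text
clock: 15.6
position: [474.4, -82.4, 15.2]
orientation: [-0.001, 0.763, 0.646, -0.001]
contact_force: [-5.1, 1.1, 5.7]
gripper_width: -0.002
grasp_force: 4.0
```

```bash
python3 st.py 5;python3 - <<'E'
import cv2
im=cv2.imread("pics/top5.png");cv2.imwrite("pics/crop5.png",cv2.resize(im[185:335,345:545],None,fx=4,fy=4,interpolation=cv2.INTER_CUBIC))
E
```

```text
TCP rack [-155.    22.    15.2] F rack [-5.2  0.2  5.7] 15.6
top 1184 [-74.3  22.6] [ 31.5 128.6] 89.5 ext [[-137.7, 7.4, 13.1], [-11.6, 37.9, 55.6]]
   arm [-71.7  20.4] [ 26.8 119.6] 89.0
scene 1984 [-71.7  19.8] [130.9  37.5] 0.0 ext [[-132.7, 1.3, 8.8], [-7.8, 38.3, 56.2]]
   arm [-70.8  20.3] [ 27.  121.3] 89.6
```

View pics/crop5.png

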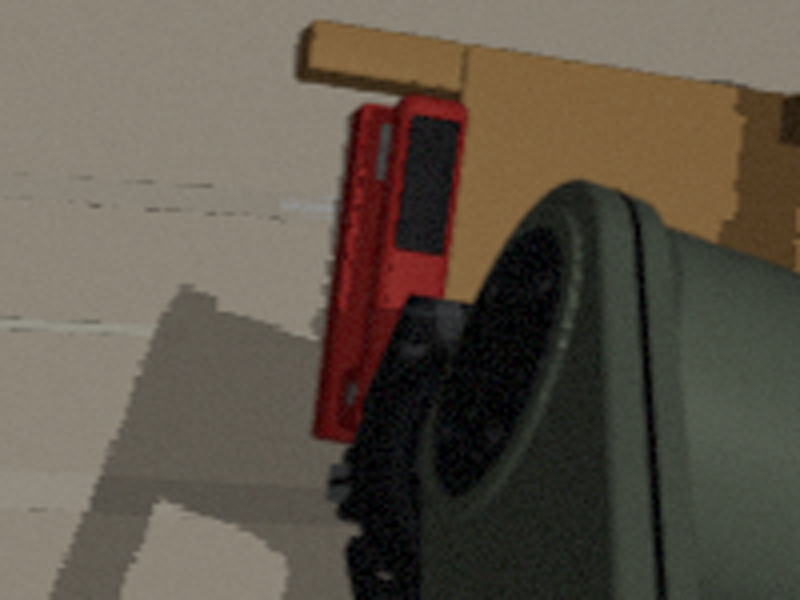

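The nose is about 7 mm from the short arm, and the stapler is still parallel. I'll finish in small steps.

Call:
{"fn": "jog_arm", "kwargs": {"deltas": [0,0.2,0,0,0,0,0.1,0,0,0,0,0.1,0,0,0,0,0.1,0,0,0,0,0,0,0,0,0,0,0,0,0,0,0,0,0,0,0,0,0,0,0]}}

```text
clock: 16.7
position: [479.5, -83.3, 15.2]
orientation: [-0.001, 0.763, 0.646, -0.0]
contact_force: [-4.6, 0.9, 5.3]
gripper_width: 0.002
grasp_force: 3.3
```

Call:
{"fn": "jog_arm", "kwargs": {"deltas": [0,0.05,0,0,0,0,0,0,0,0,0,0.05,0,0,0,0,0,0,0,0,0,0,0,0,0,0,0,0,0,0,0,0,0,0,0,0,0,0,0,0]}}

```text
clock: 17.7
position: [480.4, -83.4, 15.2]
orientation: [-0.001, 0.763, 0.646, -0.0]
contact_force: [-4.9, 0.5, 5.0]
gripper_width: 0.001
grasp_force: 3.5
```

```bash
python3 st.py
```

```text
TCP rack [-149.    22.    15.2] F rack [-4.9 -0.3  5. ] 17.7
top 1174 [-66.4  22.5] [ 31.1 131.6] 89.8 ext [[-131.0, 7.6, 13.8], [-4.1, 37.8, 55.0]]
   arm [-66.4  20.5] [ 26.4 121.6] 89.1
scene 1911 [-68.2  19.8] [ 37.7 129.3] 89.8 ext [[-126.8, 1.3, 8.6], [-5.6, 38.5, 56.1]]
   arm [-66.   19.9] [ 27. 121.] 89.3
```

Call:
{"fn": "jog_arm", "kwargs": {"deltas": [0,0.05,0,0,0,0,0,0,0,0,0,0.05,0,0,0,0,0,0,0,0,0,0,0,0,0,0,0,0,0,0,0,0,0,0,0,0,0,0,0,0]}}

```text
clock: 18.8
position: [481.4, -83.6, 15.2]
orientation: [-0.001, 0.763, 0.646, -0.0]
contact_force: [-4.9, 2.2, 5.4]
gripper_width: 0.0
grasp_force: 3.5
```

Call:
{"fn": "jog_arm", "kwargs": {"deltas": [0,0.05,0,0,0,0,0,0,0,0,0,0.03,0,0,0,0,0,0,0,0,0,0,0,0,0,0,0,0,0,0,0,0,0,0,0,0,0,0,0,0]}}

```text
clock: 19.8
position: [482.0, -83.7, 15.2]
orientation: [-0.001, 0.763, 0.646, -0.0]
contact_force: [-5.8, 0.2, 5.9]
gripper_width: 0.0
grasp_force: 3.7
```

Call:
{"fn": "jog_arm", "kwargs": {"deltas": [0,0.05,0,0,0,0,0,0,0,0,0,0,0,0,0,0,0.05,0,0,0,0,0,0,0,0,0,0,0,0,0,0,0,0,0,0,0,0,0,0,0]}}

```text
clock: 20.8
position: [482.1, -83.7, 15.2]
orientation: [-0.001, 0.763, 0.646, -0.001]
contact_force: [-7.9, 1.5, 8.3]
gripper_width: -0.002
grasp_force: 5.6
```

```bash
python3 st.py
```

```text
TCP rack [-147.2   22.    15.2] F rack [-8.   0.2  8.3] 20.8
top 1174 [-62.8  24.1] [ 34.9 136.5] 85.2 ext [[-129.5, 7.1, 13.5], [-1.8, 38.0, 55.6]]
   arm [-60.8  20.3] [ 26.3 112.5] 88.9
scene 1879 [-66.9  19.9] [126.9  37.8] 0.4 ext [[-124.5, 1.4, 9.0], [-4.1, 38.3, 56.2]]
   arm [-64.1  20. ] [ 26.7 121.4] 89.4
```

The force rose and the TCP stopped, so the end is against the short arm. I'll back off and seat the long side with one gentle central push.

Call:
{"fn": "jog_arm", "kwargs": {"deltas": [0,-1,0,0,0,0,-1,0,0,0,0,0,-3,0,0,0,0,-4,0,0,0,0,-3,0,0,1.5,0,0,0,0,1.5,0,0,0,0,0,0,0,0,0]}}

```text
clock: 21.9
position: [467.7, -49.5, 113.6]
orientation: [-0.001, 0.763, 0.647, -0.001]
contact_force: [0.2, 0.4, 0.4]
gripper_width: -0.002
grasp_force: 0.0
```

Call:
{"fn": "jog_arm", "kwargs": {"deltas": [1.5,2.5,0,0,0,1,2.5,0,0,0,0,2.5,0,0,0,0,2.5,0,0,0,0,0,3,0,0,0,0,4,0,0,0,0,2.8,0,0,0,0,0,0,0]}}

```text
clock: 22.9
position: [568.0, -42.2, 13.2]
orientation: [-0.004, 0.763, 0.646, -0.003]
contact_force: [-0.1, 0.5, 0.4]
gripper_width: -0.0
grasp_force: 0.0
```

```bash
python3 st.py
```

```text
TCP rack [-69.4  77.1  13.2] F rack [-0.1  0.5  0.4] 22.9
top hidden
scene 1886 [-80.4  19.7] [ 37.6 153.6] 89.4 ext [[-126.9, 2.3, 9.4], [-4.4, 38.5, 56.0]]
   arm [-65.5  20.3] [ 26.3 123.9] 89.3
```

Call:
{"fn": "jog_arm", "kwargs": {"deltas": [-0.6,0,0,0,0,-0.6,0,0,0,0,-0.6,0,0,0,0,-0.4,0,0,0,0,-0.2,0,0,0,0,-0.1,0,0,0,0,-0.1,0,0,0,0,0,0,0,0,0]}}

```text
clock: 24.0
position: [567.5, -68.7, 17.2]
orientation: [-0.0, 0.763, 0.646, -0.0]
contact_force: [-0.4, -0.1, -0.7]
gripper_width: 0.0
grasp_force: 0.0
```

Call:
{"fn": "jog_arm", "kwargs": {"deltas": [-0.1,0,0,0,0,0,0,0,0,0,-0.05,0,0,0,0,0,0,0,0,0,0,0,0,0,0,0,0,0,0,0,0,0,0,0,0,0,0,0,0,0]}}

```text
clock: 25.0
position: [567.3, -70.2, 17.3]
orientation: [-0.0, 0.763, 0.646, 0.0]
contact_force: [-0.4, 0.4, 0.5]
gripper_width: 0.002
grasp_force: 0.2
```

Call:
{"fn": "jog_arm", "kwargs": {"deltas": [-0.05,0,0,0,0,0,0,0,0,0,-0.05,0,0,0,0,0,0,0,0,0,0,0,0,0,0,0,0,0,0,0,0,0,0,0,0,0,0,0,0,0]}}

```text
clock: 26.0
position: [567.0, -70.7, 17.2]
orientation: [-0.0, 0.763, 0.646, 0.0]
contact_force: [0.5, 5.2, 1.7]
gripper_width: 0.004
grasp_force: 2.6
```

Call:
{"fn": "jog_arm", "kwargs": {"deltas": [-0.05,0,0,0,0,0,0,0,0,0,-0.05,0,0,0,0,0,0,0,0,0,0,0,0,0,0,0,0,0,0,0,0,0,0,0,0,0,0,0,0,0]}}

```text
clock: 27.0
position: [567.0, -70.7, 17.3]
orientation: [-0.001, 0.764, 0.646, 0.001]
contact_force: [0.7, 7.7, 1.8]
gripper_width: 0.001
grasp_force: 4.0
```

The push has met the long edge: the TCP has stopped and the force is rising. I'll retreat and check.

Call:
{"fn": "jog_arm", "kwargs": {"deltas": [0.5,0,0,0,0,1,0,0,0,0,2,0,0,0,0,2,0,0,0,0,2,0,-2,0,0,0,0,-5,0,0,0,0,-5,0,0,0,0,0,0,0]}}

```text
clock: 28.0
position: [583.6, 2.6, 143.0]
orientation: [0.004, 0.763, 0.646, 0.004]
contact_force: [0.6, -0.2, 0.9]
gripper_width: -0.003
grasp_force: 0.0
```

Call:
{"fn": "jog_arm", "kwargs": {"deltas": [0,-4,-2,0,0,0,-4,-2,0,0,0,-4,-2,0,0,0,-4,0,0,0,0,0,0,0,0,0,0,0,0,0,0,0,0,0,0,0,0,0,0,0]}}

```text
clock: 29.0
position: [422.3, 28.1, 197.1]
orientation: [-0.0, 0.763, 0.646, -0.0]
contact_force: [-0.6, 0.0, -0.2]
gripper_width: 0.002
grasp_force: 0.0
```

```bash
python3 st.py 6;python3 - <<'E'
import cv2
im=cv2.imread("pics/top6.png");cv2.imwrite("pics/crop6.png",cv2.resize(im[185:335,345:545],None,fx=4,fy=4,interpolation=cv2.INTER_CUBIC))
E
```

```text
TCP rack [-224.7  122.4  197.1] F rack [-0.6 -0.1 -0.2] 29.0
top 1691 [-63.6  19.5] [ 36.1 134.7] 89.7 ext [[-130.1, 5.8, 13.9], [-2.7, 37.4, 54.6]]
   arm [-65.9  19.7] [ 26.3 123.3] 89.8
scene 1841 [-80.8  19.6] [ 36.6 154.4] 89.8 ext [[-127.3, 2.5, 9.5], [-4.5, 37.7, 55.9]]
   arm [-65.7  20.2] [ 26.6 124.1] 89.9
```

View pics/crop6.png

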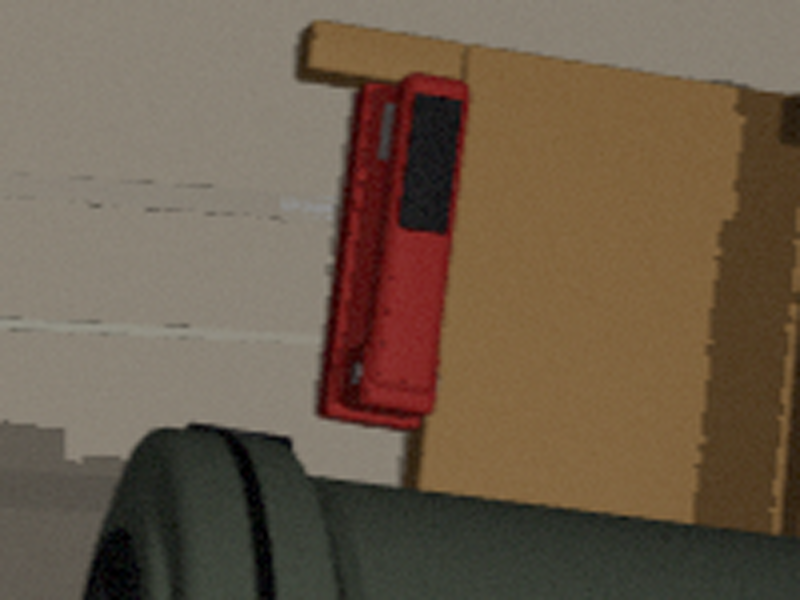

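View pics/scene6.png

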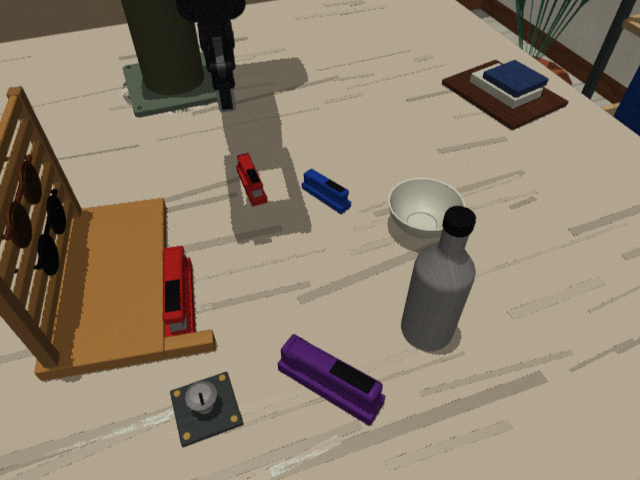

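The stapler sits in the inside corner. In the scene view its nose is at the short arm (180,330) and its side is along the edge at column 165. Nothing else has moved and the hand is clear, so I'm handing in.

```bash
python3 -c "
from station import order
print(order.job_done())"
```

```text
the job is handed in; nothing more can be done
None
```

The red stapler is in the rack's inside corner, flush along the long edge with its end against the short arm; the hand is clear, nothing else was moved, and I handed the job in at about 29 s (no verdict was returned).

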